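Load a heel-drilling jig

ROBOT

A 6-joint arm with a two-finger parallel gripper is mounted at the origin on a cart in front of the work surface, level with it; the furniture and walls round the work are solid. World frame = base frame: x ahead of the robot, y to its left, z up, the work surface at z = 0. Lengths are in m, angles in rad, forces in N, time in s.
With the tool pointing down it reaches from about 0.35 to 0.85 m from the base axis. Payload 8.1 kg.
Tool frame: the origin (TCP) lies on the centre line of the jaws, within the pads' length; the fingertips stand 17 mm ahead of it and the grasp point (between the pads) lies 2 mm behind it; z points along the fingers, y is the line along which they close (so a half turn about z gives the same grasp; the last joint's range is limited). The gripper opens to 93 mm and grips with 3 to 60 N. Pads are 15 mm wide; open, the fingers measure 128 mm over their backs; the gripper's body (75 mm by 188 mm) begins 65 mm behind the grasp point.
Start: joints at [1.114, 0.13, 1.488, -0, 1.523, -0.085], TCP at [0.218, 0.559, 0.236] pointing down, gripper open.
Joint ranges: [-2.96, 2.96], [-0.89, 2.26], [0.02, 2.5], [-1.34, 4.48], [0, 2.73], [-2.66, 2.66]. Speed limits (rad/s): [2.39, 2.39, 2.79, 3.14, 3.14, 3.14].

INTERFACE

Orientations are given as a rotation vector (axis times angle).
In Python, from plant import status, eyes, robot gives the robot as it stands. The module is installed in compiled form; this text tells all that it offers.
- The arm moves only by the tool servo_tool, never from a script. Its argument "plan" is text: rows parted by semicolons, each of 4 numbers parted by spaces: the shift along the tool's x, y, z in m, then the turn about the tool's z in degrees. A call has 1 to 12 rows; each row is the pose to reach, as a shift and turn from the pose commanded when the call began, along the tool's axes at that moment; what a row does not reach only later rows make up. A row lasts 1/12 s, in which the tool goes at most 41.7 mm and 7.16 degrees, less where a joint would pass 70% of its speed; a pose out of reach is approached as far as the arm can. A call with a gripper value outside its range is refused whole. "grip" is the closure, from -1 (fully open) to 1 (shut), set as the call begins (left out, the last holds). The fingers move at their own pace and stop on an object; "grip_force" is the grip in N (left out, the last holds). Time passes only in rows, so rows that repeat a pose let the fingers close. It gives the time, the measured TCP pose, the force, the opening and the grip force at its end, in the units of the state.
- status.read_state(): the state, without advancing time (a new reading comes with each control period).
- eyes.read_camera(name): name is "scene" or "side" or "wrist"; returns a dict with "image" (480x640x3 uint8, blue, green, red), "fovy" (degrees; the focal length in pixels is half the picture's height over the tangent of half this angle, whatever the lens; pixels are square), "cx", "cy" (the principal point, pixels), "k1" (the pictures are not rectified: a ray, as slopes to the right and down, at radius r is drawn at 1 + k1 r^2 times it, then the intrinsics apply), "world_from_camera" (4x4, takes a point from camera to world coordinates); the wrist camera has in their place "hand_eye" (4x4, takes a point from camera to tool coordinates, whose origin is the TCP and whose axes are the flange's). Camera axes: x right, y down, z forward; pixel columns grow to the right and rows downward; lengths in m; the calibration is good to about 2 mm. A picture is of the moment at which its call begins: read the wrist's pose just before it. There is no depth.
- robot.close_job(): hands the job in; it is judged then, once.
The state is a dict: "t": time; "q": joint angles; "dq": joint speeds; "joint_torque": joint torques, N m; "tool_pos": TCP position; "orientation": TCP orientation; "force": force on the tool from outside, world axes, zero at the start; "wrist_torque": the same for the moment, N m; "opening": finger opening in m; "gripper_force": force on a finger pad.
Only numpy, scipy, OpenCV 4.12 (cv2) and the standard library are available. Lean on these libraries where they do the work, as an engineer would, in place of code of your own. Each camera call takes 0.05 s, during which the arm holds its last target. There are 200 camera calls.

TASK

Load the drilling jig on the bench: slide the black rubber heel that lies loose in it fully home into the corner of its two rails, straight edge against the far rail and side against the left one. Then take the aluminium drill plate by its handle and lower it gently, without dropping it, over both dowel pins until it sits flat on the rails with the heel still home beneath it, and let go. Leave the tack cup, the hammer and the sanding block where they are.

Things in the scene. Friction and masses are not known exactly. Their poses are not given: they have to be found in the camera images.
- drill_jig: Jig, fixed: hardwood base 180 (x) x 190 (y) x 15 mm. Origin: centre of its underside, on the bench; z up. On it two aluminium rails 24 mm wide, tops at z 25: far rail x 46 to 70, y -80 to 80; left rail y 56 to 80, x -70 to 46. Their inner corner (46, 56) takes the heel. Near and right sides of the bed are open, but for a round rest button (radius 8, top z 25) at (-56, -66).
- large_pin (a point): Root of the larger dowel, 14 mm diameter, on its axis, on the far rail's top near its right end: (56, -66, 25) mm in the jig's frame. The pin stands 18 mm above the rail: straight for 10 mm, then a bullet nose narrowing to 4 mm. Axes as the jig's.
- small_pin (a point): Root of the smaller dowel, 10 mm diameter, on its axis, on the left rail's top near its near end: (-56, 66, 25) mm in the jig's frame. The pin stands 18 mm above the rail: straight for 10 mm, then a bullet nose that comes to a point. Axes as the jig's.
- heel_home (a point): Point on the wooden bed, 15 mm above the bench, where the heel's origin lies when it is home against both rails: (-5.2, 15.8, 15) mm in the jig's frame. Axes as the jig's. The heel starts 10 to 25 mm short of it in x and 12 to 30 mm in y, turned by up to 0.12 rad.
- rubber_heel: Black rubber heel, D-shaped, 104 (x) x 81 (y) x 8.5 mm, 80 g, loose on the bed. Origin: centre of its underside. Straight edge at +x, corners at (51, 37) and (50, -37) mm; sides nearly straight at y +-40 from there to x -17; round end with its tip at x -52. Home, its x axis is within 0.04 rad of the jig's. Too wide to grip; pushed by its edges it slides under 1 N.
- drill_plate: Aluminium drill plate 140 (x) x 160 (y) x 6 mm, about 0.45 kg, flat on the bench left of the jig. Origin: centre of its underside; z up. Two holes in diagonal corners (far right, near left), six bushes 3 mm proud, a black bar handle over its centre of mass. Seated, its axes are the jig's, its origin 25 mm above the jig's; it rests on rails and button, 1.5 mm clear of the heel.
- large_hole (a point): Centre of the 16 mm hole (for the 14 mm pin) on the plate's underside, at (56, -66, 0) mm in the plate's frame. Axes as the plate's.
- small_hole (a point): Centre of the 12 mm hole (for the 10 mm pin) on the plate's underside, at (-56, 66, 0) mm in the plate's frame. Axes as the plate's.
- plate_handle (a point): Centre of the handle's bar, 38 mm above the plate's underside: a rounded black bar 92 mm long along the plate's y, 14 mm wide (x), 16 mm high, on two posts of 10 mm diameter at y = +34 and -34 mm, with 24 mm of free height between bar and plate. Axes as the plate's.
- tack_cup: Round zinc cup of tacks, 75 mm across, 28 mm high, standing beyond the work. Origin: centre of its underside. Leave alone.
- hammer: Hammer, 298 mm long (x) x 101 x 36 mm, lying to the right of the jig. Origin: centre of its underside. Leave alone.
- sanding_block: Cork sanding block, 36 x 106 (y) x 24 mm, lying beyond the jig. Origin: centre of its underside. Leave alone.
Things that resemble listed ones, but are neither listed nor needed, are in the scene too. Of the things shaped like the rubber_heel, the black one is meant.

How it is judged:
On the way:
1. the rubber heel is home in the corner of the rails while the drill plate is still off the pins (horizontal distance between rubber_heel and heel_home below 0.004 m and angle between the x axis of rubber_heel and the x axis of drill_jig, either way round below 0.07 rad and z of rubber_heel in the frame of heel_home below 0.003 m and horizontal distance between drill_plate and drill_jig above 0.03 m), for 0.2 s.
At the end, for the whole second after the job is handed in: Plate flat (0.03 rad) on the rails, each hole within 3 mm of its pin's axis and 2.5 mm of the rail's top; the heel beneath home: origin within 4 mm of heel_home (3 mm in height), x axis within 0.07 rad of the jig's. Plate and heel released and at rest (under 0.01 m/s) (horizontal distance between rubber_heel and heel_home below 0.004 m and angle between the x axis of rubber_heel and the x axis of drill_jig, either way round below 0.07 rad and z of rubber_heel in the frame of heel_home below 0.003 m and horizontal distance between large_hole and large_pin below 0.003 m and horizontal distance between small_hole and small_pin below 0.003 m and z of large_hole in the frame of large_pin below 0.0025 m and z of small_hole in the frame of small_pin below 0.0025 m and angle between drill_plate's own z axis and vertical below 0.03 rad and linear speed of each of drill_plate, rubber_heel below 0.01 m/s and contact force between drill_plate and the fingers below 0.1 N); the robot touches nothing.
It fails at once if the drill plate is dropped (falls freely by more than about a centimetre) (contact force between drill_plate and anything else below 0.05 N and linear speed of drill_plate above 0.45 m/s).
It fails at once if the tack cup, the hammer or the sanding block is displaced by more than 3 cm (distance of any of tack_cup, hammer, sanding_block from where it was at the start of the episode above 0.03 m).
It also fails if it takes over 72 s, if anything falls off the work surface, if the arm or the gripper's body presses on something with over 40 N, if the wrist force passes 120 N, or if a joint passes its speed limit or range.

## Working session

There is one attempt and no reset: what is moved stays moved. The work goes in short steps, Python scripts to look and compute and a tool call to move; the robot and the scene stay as the last step left them, time stands still between calls to the robot, and variables do not carry over. Pictures are saved under pics/ and viewed, at most 13 in all, crops included, and the job is handed in when it is done.

Besides the shell and the picture viewer there is one more tool, called after "Call:" as name(argument=value, ...) on one line, values as JSON. servo_tool: Moves the arm, as the interface text tells. Its arguments: {"type":"object","properties":{"plan":{"type":"string"},"grip":{"type":"number"},"grip_force":{"type":"number"}},"required":["plan"]}

```bash
mkdir -p pics; cat > h.py <<'E'
import numpy as np, cv2
from scipy.spatial.transform import Rotation as R
from plant import status, eyes, robot
def cam(name):
    s=status.read_state(); c=eyes.read_camera(name)
    if 'hand_eye' in c:
        T=np.eye(4); T[:3,:3]=R.from_rotvec(s['orientation']).as_matrix(); T[:3,3]=s['tool_pos']
        c['world_from_camera']=T@c['hand_eye']
    return c
def K(c):
    h=c['image'].shape[0]; f=h/2/np.tan(np.radians(c['fovy'])/2)
    return np.array([[f,0,c['cx']],[0,f,c['cy']],[0,0,1]]), np.array([c['k1'],0,0,0,0.])
def ray(c,px):
    k,d=K(c); u=cv2.undistortPointsIter(np.array(px,float).reshape(-1,1,2),k,d,None,None,(3,100,1e-10)).reshape(-1,2)
    T=np.array(c['world_from_camera']); return T[:3,3], np.c_[u,np.ones(len(u))]@T[:3,:3].T
def onz(c,px,z):
    o,d=ray(c,px); return o+d*((z-o[2])/d[:,2])[:,None]
def proj(c,P):
    k,d=K(c); T=np.linalg.inv(c['world_from_camera'])
    return cv2.projectPoints(np.array(P,float).reshape(-1,3),cv2.Rodrigues(T[:3,:3])[0],T[:3,3],k,d)[0].reshape(-1,2)
E
python3 - <<'E'
from h import *
import pickle
s=status.read_state(); print(s['t'],s['tool_pos'],R.from_rotvec(s['orientation']).as_matrix().round(3),s['opening'])
D={}
for n in ('scene','side','wrist'):
    c=cam(n); D[n]=c; cv2.imwrite(f'pics/{n}0.png',c['image']); print(n,c['fovy'],c['k1'],np.array(c['world_from_camera']).round(3).tolist())
    if 'hand_eye' in c: print(c['hand_eye'])
pickle.dump(D,open('c0.pkl','wb'))
E
```

```text
0.0 [0.21772317 0.55852699 0.23459693] [[-0.932  0.363 -0.001]
 [ 0.363  0.932 -0.002]
 [ 0.    -0.002 -1.   ]] 0.09316139759519716
scene 55.78835131173405 -0.04430236756305578 [[0.424, -0.37, 0.826, -0.577], [-0.905, -0.189, 0.38, -0.672], [0.015, -0.91, -0.415, 0.62], [0.0, 0.0, 0.0, 1.0]]
side 46.28126056814233 -0.05275661099108185 [[-1.0, 0.003, 0.017, 0.526], [-0.015, 0.359, -0.933, 1.281], [-0.009, -0.933, -0.359, 0.604], [0.0, 0.0, 0.0, 1.0]]
wrist 65.6759242529847 -0.0015672285615178966 [[0.364, 0.89, 0.277, 0.14], [0.932, -0.346, -0.111, 0.589], [-0.003, 0.298, -0.955, 0.383], [0.0, 0.0, 0.0, 1.0]]
[[-3.30805357e-04 -9.54517800e-01 -2.98153751e-01  8.37882979e-02]
 [ 9.99999409e-01 -6.98267409e-06 -1.08715746e-03 -4.80718816e-04]
 [ 1.03562924e-03 -2.98153935e-01  9.54517239e-01 -1.48577086e-01]
 [ 0.00000000e+00  0.00000000e+00  0.00000000e+00  1.00000000e+00]]
```

View pics/scene0.png

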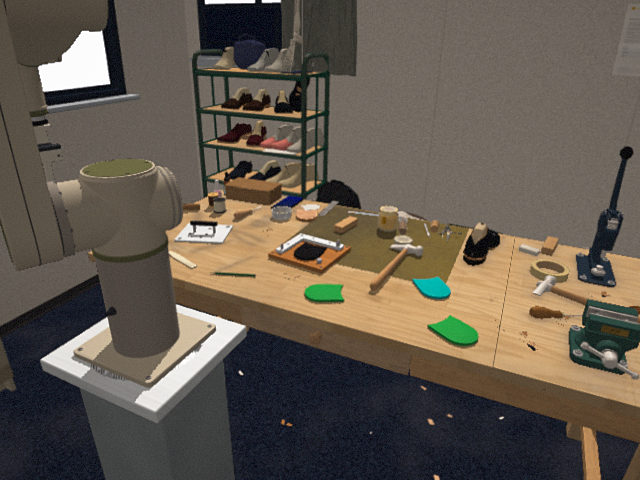

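View pics/side0.png

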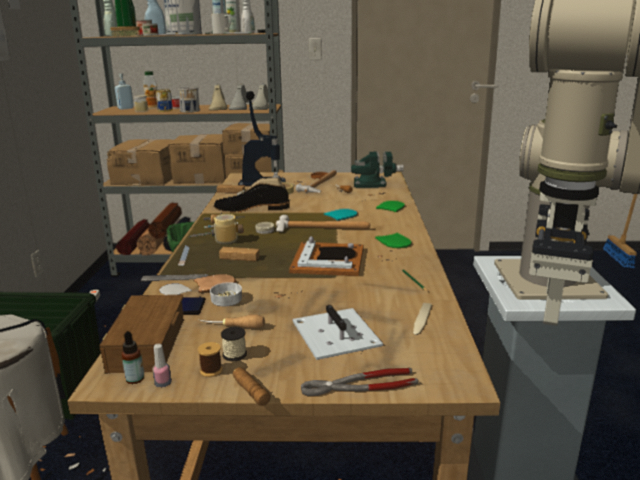

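The scene view shows the black heel in the jig at (310,252). The look-alikes are the green heels at (325,293) and (455,330) and the cyan one at (432,288), and the description picks the black one. The plate is at scene (205,232) and side (338,330). The hammer, at side (320,225), lies right of the jig. The sanding block, at side (238,254), and the tack cup, at (226,294), lie beyond it.

```bash
python3 - <<'E'
from h import *
import pickle
D=pickle.load(open('c0.pkl','rb')); c=D['side']
for n,p,z in [('jig ctr',(330,257),.02),('jig corners',[(305,238),(363,244),(362,275),(291,271)],.015),('plate',[(293,315),(354,308),(383,346),(309,357)],.006),('handle',(336,318),.038),('cup',(226,294),.02),('sand',(238,254),.02),('hammer',[(280,225),(372,226)],.02)]:
    print(n,onz(c,p,z).round(3).tolist())
E
cp pics/wrist0.png pics/w0.png
```

```text
jig ctr [[0.547, -0.103, 0.02]]
jig corners [[0.623, -0.258, 0.015], [0.455, -0.209, 0.015], [0.466, 0.002, 0.015], [0.646, -0.023, 0.015]]
plate [[0.625, 0.191, 0.006], [0.49, 0.159, 0.006], [0.437, 0.319, 0.006], [0.582, 0.358, 0.006]]
handle [[0.531, 0.263, 0.038]]
cup [[0.786, 0.117, 0.02]]
sand [[0.798, -0.125, 0.02]]
hammer [[0.706, -0.359, 0.02], [0.421, -0.347, 0.02]]
```

View pics/w0.png

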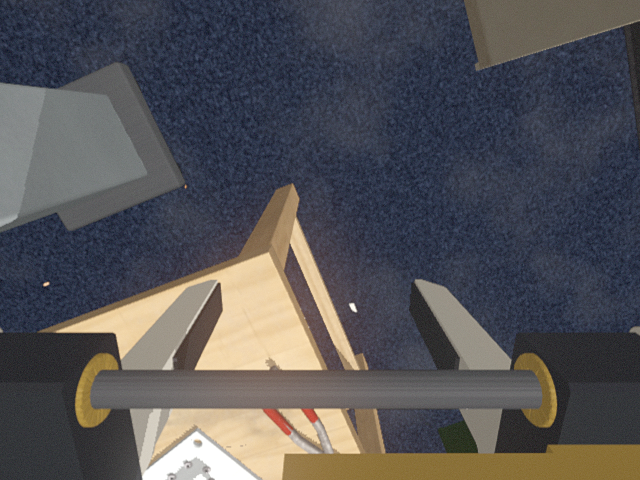

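Call:
servo_tool(plan="-0.035 -0.02 0 5;-0.07 -0.04 0 10;-0.11 -0.06 0 15;-0.15 -0.08 0 20;-0.19 -0.1 0 25;-0.23 -0.12 0 30;-0.27 -0.145 0 35;-0.31 -0.17 0 40;-0.345 -0.19 0 45;-0.38 -0.21 0 49;-0.41 -0.225 0 52;-0.427 -0.236 0 54", grip=-1)

```text
t: 1.15
tool_pos: [0.5315, 0.1813, 0.2354]
orientation: [1.924, 2.483, -0.0]
force: [-0.7, -0.6, 0.8]
opening: 0.093
gripper_force: 0.0
```

Call:
servo_tool(plan="0 0 0 0;0 0 0 0;0 0 0 0")

```text
t: 1.4
tool_pos: [0.5296, 0.1842, 0.2352]
orientation: [-1.919, -2.486, 0.001]
force: [-0.0, 0.4, -0.9]
opening: 0.093
gripper_force: 0.0
```

```bash
python3 - <<'E'
from h import *
import pickle
s=status.read_state(); print(s['t'],s['tool_pos'],R.from_rotvec(s['orientation']).as_matrix().round(3),s['q'])
c=cam('wrist'); pickle.dump(c,open('c1.pkl','wb')); cv2.imwrite('pics/w1.png',c['image'])
E
```

```text
1.4 [0.52963675 0.18417255 0.23522009] [[-0.254  0.967 -0.001]
 [ 0.967  0.254  0.   ]
 [ 0.    -0.001 -1.   ]] [ 2.42911034e-01  2.56685172e-02  1.59916831e+00  4.79178360e-04
  1.51773117e+00 -1.34696225e-02]
```

View pics/w1.png

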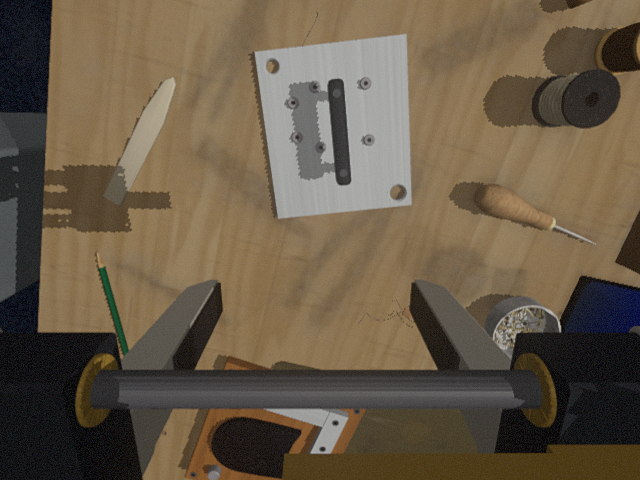

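The plate fills the centre of the view. Its small hole is at (272,66), its large hole at (398,192), and the handle bar runs from (337,85) to (344,180). The tack cup is at (525,325), well clear.

```bash
cat >> h.py <<'E'
def quad(m):
    """min-area-like quad: fit lines to contour sides"""
    cs,_=cv2.findContours(m,cv2.RETR_EXTERNAL,cv2.CHAIN_APPROX_NONE); k=max(cs,key=cv2.contourArea); k=cv2.convexHull(k)
    e=.02*cv2.arcLength(k,True); return cv2.approxPolyDP(k,e,True).reshape(-1,2)
E
python3 - <<'E'
from h import *
import pickle
c=pickle.load(open('c1.pkl','rb')); im=c['image']; hsv=cv2.cvtColor(im,cv2.COLOR_BGR2HSV)
m=((hsv[...,1]<30)&(hsv[...,2]>120)).astype(np.uint8)*255
m[230:]=0; m[:,:235]=0; m[:,430:]=0
q=quad(m); w=onz(c,q,.006)
print(q.tolist(),w.round(4).tolist())
print('sides',np.linalg.norm(w-np.roll(w,-1,0),axis=1).round(4),'ctr',w.mean(0).round(4))
for d in np.roll(w,-1,0)-w: print(np.degrees(np.arctan2(d[1],d[0])).round(2))
# holes: dark-wood blobs within plate top
def centroid(x,y,r,f):
    s=im[y-r:y+r,x-r:x+r]; h=hsv[y-r:y+r,x-r:x+r]
    b=f(h).astype(np.uint8); n,l,st,ce=cv2.connectedComponentsWithStats(b); i=1+np.argmax(st[1:,4]); print(st[i]); return ce[i]+[x-r,y-r]
hs=[centroid(272,66,13,lambda h:h[...,1]>45),centroid(398,192,13,lambda h:h[...,1]>45)]
H=onz(c,hs,.005); d=H[1]-H[0]; print('holes',hs,H.round(4),np.linalg.norm(d),'yaw',np.degrees(np.arctan2(d[1],d[0])-np.arctan2(-132,112)),'ctr',H.mean(0))
b=((hsv[...,2]<60)*255).astype(np.uint8); b[:70]=0;b[195:]=0;b[:,:320]=0;b[:,360:]=0
cs,_=cv2.findContours(b,cv2.RETR_EXTERNAL,cv2.CHAIN_APPROX_NONE); k=max(cs,key=cv2.contourArea); r=cv2.minAreaRect(k); bp=onz(c,cv2.boxPoints(r),.044)
print('bar',r,bp.round(4),bp.mean(0),[np.linalg.norm(bp[i]-bp[i-1]) for i in range(4)])
E
```

```text
[[405, 34], [411, 203], [278, 218], [255, 52]] [[0.5676, 0.3563, 0.006], [0.6242, 0.2088, 0.006], [0.4945, 0.1582, 0.006], [0.4385, 0.3071, 0.006]]
sides [0.158  0.1393 0.1591 0.1381] ctr [0.5312 0.2576 0.006 ]
-68.99
-158.68
110.6
20.84
[  7   8  12  12 118]
[  5   6  14  14 153]
holes [array([271.6779661 ,  66.44915254]), array([396.52287582, 191.78431373])] [[0.4559 0.2992 0.005 ]
 [0.6062 0.2161 0.005 ]] 0.1717840492594198 yaw 20.74979969743167 ctr [0.53107139 0.25761387 0.005     ]
bar ((338.8882141113281, 131.54705810546875), (105.07421112060547, 14.879122734069824), 85.60128784179688) [[0.5093 0.2975 0.044 ]
 [0.5212 0.3015 0.044 ]
 [0.5527 0.2177 0.044 ]
 [0.5398 0.2133 0.044 ]] [0.5307473 0.2575086 0.044    ] [np.float64(0.08957427177352646), np.float64(0.012576891342187832), np.float64(0.0895136420795423), np.float64(0.013634575165085988)]
```

Call:
servo_tool(plan="-0.03 -0.007 0 2;-0.065 -0.016 0 5;-0.1 -0.025 0 8;-0.14 -0.035 0 11;-0.18 -0.045 0 14;-0.22 -0.055 0 16;-0.26 -0.065 0 18;-0.295 -0.074 0 20;-0.325 -0.081 0 22;-0.35 -0.087 0 24;-0.365 -0.09 0 25;-0.37 -0.092 0 25")

```text
t: 2.45
tool_pos: [0.535, -0.198, 0.2355]
orientation: [2.413, 2.012, -0.0]
force: [0.8, -0.2, 0.2]
opening: 0.0926
gripper_force: 0.0
```

Call:
servo_tool(plan="0 0 0 0;0 0 0 0;0 0 0 0")

```text
t: 2.7
tool_pos: [0.5352, -0.1954, 0.2357]
orientation: [-2.409, -2.016, -0.001]
force: [-0.5, -0.3, 0.8]
opening: 0.0929
gripper_force: 0.0
```

```bash
python3 - <<'E'
from h import *
import pickle
s=status.read_state(); print(s['t'],s['tool_pos'],R.from_rotvec(s['orientation']).as_matrix().round(3))
c=cam('wrist'); pickle.dump(c,open('c2.pkl','wb')); cv2.imwrite('pics/w2.png',c['image'])
E
```

```text
2.7 [ 0.53520822 -0.19543263  0.2356726 ] [[ 0.176  0.984  0.   ]
 [ 0.984 -0.176  0.001]
 [ 0.001 -0.    -1.   ]]
```

View pics/w2.png

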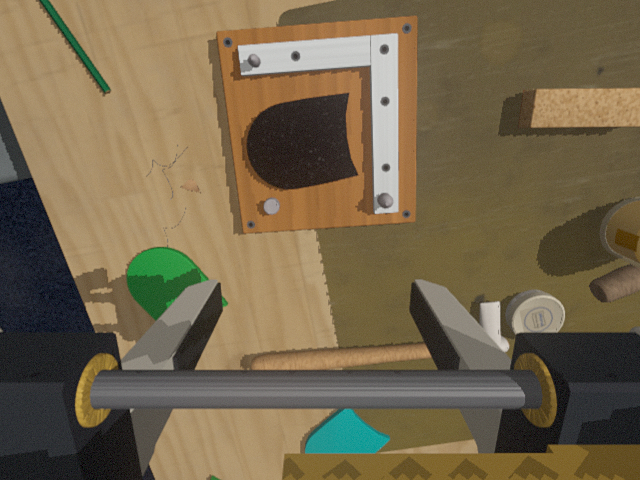

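The jig is at about (318,125). The heel tip is at (247,145) and its straight edge runs from (349,93) to (357,175). The small pin is at (253,61), the large pin at (385,200), and the rest button at (272,206). The only similar shapes nearby are the green heel at (165,280) and the cyan one at (345,430).

```bash
cat > jig.py <<'E'
from h import *
def heel(c,J,yaw,roi):
    x0,y0,x1,y1=roi; im=c['image']; m=np.zeros(im.shape[:2],np.uint8)
    m[y0:y1,x0:x1]=(im[y0:y1,x0:x1].max(2)<45)*255
    m=cv2.morphologyEx(m,cv2.MORPH_OPEN,np.ones((3,3)))
    cs,_=cv2.findContours(m,cv2.RETR_EXTERNAL,cv2.CHAIN_APPROX_NONE); k=max(cs,key=cv2.contourArea)
    p=onz(c,k.reshape(-1,2),.0225)[:,:2]
    r=np.array([[np.cos(yaw),-np.sin(yaw)],[np.sin(yaw),np.cos(yaw)]]); return (p-J)@r,m   # jig frame
def heelpose(p):
    q=cv2.convexHull((p*1e3).astype(np.float32)).reshape(-1,2)
    c,sz,a=cv2.minAreaRect(q); a=(a+45)%90-45
    return np.array(c),sz,a
E
python3 - <<'E'
from jig import *
import pickle
c=pickle.load(open('c2.pkl','rb')); im=c['image']; hsv=cv2.cvtColor(im,cv2.COLOR_BGR2HSV)
m=((hsv[...,1]<40)&(hsv[...,2]>120)).astype(np.uint8)*255; m[:25]=0;m[220:]=0;m[:,:235]=0;m[:,405:]=0
q=quad(m); print('rails',q.tolist()); w=onz(c,q,.025); print(w.round(4).tolist())
print('orange sample',hsv[220,320],hsv[80,300],hsv[225,245])
m=((hsv[...,1]>140)&(hsv[...,0]<20)).astype(np.uint8)*255; m=cv2.morphologyEx(m,cv2.MORPH_OPEN,np.ones((3,3))); m[240:]=0;m[:,:205]=0;m[:,425:]=0
q=quad(m); print('base',q.tolist()); w=onz(c,q,.015); print(w.round(4).tolist(),np.linalg.norm(w-np.roll(w,-1,0),axis=1).round(4),w.mean(0).round(4))
for d in np.roll(w,-1,0)-w: print(np.degrees(np.arctan2(d[1],d[0])).round(2))
J=w.mean(0)[:2]
P=onz(c,[(253,61),(385,200)],.04); d=P[1]-P[0]; print('pins',P.round(4),np.linalg.norm(d),P.mean(0),np.degrees(np.arctan2(d[1],d[0])-np.arctan2(-132,112)))
yaw=np.arctan2(d[1],d[0])-np.arctan2(-132,112)
p,hm=heel(c,J,yaw,(235,80,368,195)); print('heel',heelpose(p), p.min(0),p.max(0))
cv2.imwrite('pics/hm.png',hm)
E
```

```text
rails [[238, 45], [397, 34], [397, 211], [375, 213], [241, 74]]
[[0.4934, -0.0412, 0.025], [0.631, -0.0572, 0.025], [0.6133, -0.214, 0.025], [0.5916, -0.2121, 0.025], [0.4905, -0.0644, 0.025]]
orange sample [ 15 161 162] [ 15 151 162] [ 16 170 168]
base [[416, 16], [414, 221], [243, 232], [217, 32]]
[[0.6513, -0.0444, 0.015], [0.6311, -0.2304, 0.015], [0.4552, -0.2108, 0.015], [0.476, -0.0257, 0.015]] [0.187  0.177  0.1863 0.1764] [ 0.5534 -0.1278  0.015 ]
-96.21
173.67
83.6
-6.09
pins [[ 0.5054 -0.0584  0.04  ]
 [ 0.6007 -0.1972  0.04  ]] 0.16839440673210188 [ 0.55305499 -0.12776827  0.04      ] -5.823722661406019
heel (array([-37.44636917,  -8.73173237]), (17.423532485961914, 21.47325897216797), -10.510467529296875) [-0.04749666 -0.01846884] [-0.02700704  0.00116221]
```

```bash
sed -i 's/max(2)<45/max(2)<62/' jig.py; python3 - <<'E'
from jig import *
import pickle
c=pickle.load(open('c2.pkl','rb'));im=c['image']; print(im[140,300],im[110,330],im[160,280],im[200,320],im[140,362])
p,hm=heel(c,np.array([.5534,-.1277]),np.radians(-6.3),(235,80,368,195)); print('heel',heelpose(p), p.min(0),p.max(0))
q=cv2.approxPolyDP(cv2.convexHull((p*1e3).astype(np.float32)),3,True).reshape(-1,2); print(q.round(1).tolist())
E
```

```text
[33 33 41] [42 43 46] [21 32 40] [ 58 109 162] [ 54  79 113]
heel (array([-23.74748993,  -9.20026779]), (98.27827453613281, 79.30306243896484), 5.9080729484558105) [-0.07281856 -0.04964313] [0.02825087 0.03285072]
[[18.700000762939453, 30.0], [-16.0, 31.5], [-53.599998474121094, 23.600000381469727], [-71.5, -0.30000001192092896], [-72.4000015258789, -16.100000381469727], [-65.69999694824219, -32.79999923706055], [-41.900001525878906, -49.0], [26.100000381469727, -40.900001525878906]]
```

Call:
servo_tool(plan="0.0055 0.0023 0.01 -2;0.0055 0.0023 0.03 -3.85;0.0055 0.0023 0.06 -3.85;0.0055 0.0023 0.09 -3.85;0.0055 0.0023 0.12 -3.85;0.0055 0.0023 0.145 -3.85;0.0055 0.0023 0.165 -3.85;0.0055 0.0023 0.178 -3.85;0.0055 0.0023 0.187 -3.85;0.0055 0.0023 0.194 -3.85;0.0055 0.0023 0.198 -3.85;0.0055 0.0023 0.2 -3.85", grip=0.355)

```text
t: 3.75
tool_pos: [0.5387, -0.1923, 0.0359]
orientation: [2.342, 2.093, 0.001]
force: [-0.6, -0.5, -0.1]
opening: 0.0304
gripper_force: 0.0
```

Call:
servo_tool(plan="0 0 0 0;0 0 0 0;0 0 0 0")

```text
t: 4.0
tool_pos: [0.5389, -0.1926, 0.0367]
orientation: [2.342, 2.092, 0.001]
force: [0.8, 1.0, -0.4]
opening: 0.0301
gripper_force: 0.0
```

```bash
cat >> jig.py <<'E'
J=np.array([.5534,-.1277]); YAW=np.radians(-6.3)
def injig():
    s=status.read_state(); M=R.from_rotvec(s['orientation']).as_matrix(); r=R.from_euler('z',YAW).as_matrix()[:2,:2]
    print('t',round(s['t'],2),'jig xy mm',((s['tool_pos'][:2]-J)@r*1e3).round(1),'z',round(s['tool_pos'][2]*1e3,1),'tooly ang rel jig',round(float(np.degrees(np.arctan2(M[1,1],M[0,1])-YAW)),2),'F',np.array(s['force']).round(1),'open',round(s['opening'],4))
E
python3 -c "
from jig import *
injig()"
```

```text
t 4.0 jig xy mm [ -7.3 -66.1] z 36.7 tooly ang rel jig -0.15 F [ 0.8  1.  -0.4] open 0.0301
```

Call:
servo_tool(plan="0.003 0 0.0015 0;0.006 0 0.0015 0;0.009 0 0.0015 0;0.012 0 0.0015 0;0.015 0 0.0015 0;0.018 0 0.0015 0;0.021 0 0.0015 0;0.024 0 0.0015 0;0.026 0 0.0015 0;0.028 0 0.0015 0;0.03 0 0.0015 0;0.03 0 0.0015 0")

```text
t: 5.0
tool_pos: [0.5415, -0.162, 0.0341]
orientation: [-2.343, -2.093, -0.0]
force: [-0.4, -1.0, -0.6]
opening: 0.03
gripper_force: 0.0
```

```bash
python3 -c "
from jig import *
injig()
c=cam('wrist'); cv2.imwrite('pics/w3.png',c['image'])"
```

```text
t 5.0 jig xy mm [ -8.  -35.4] z 34.1 tooly ang rel jig -0.14 F [-0.4 -1.  -0.6] open 0.03
```

View pics/w3.png

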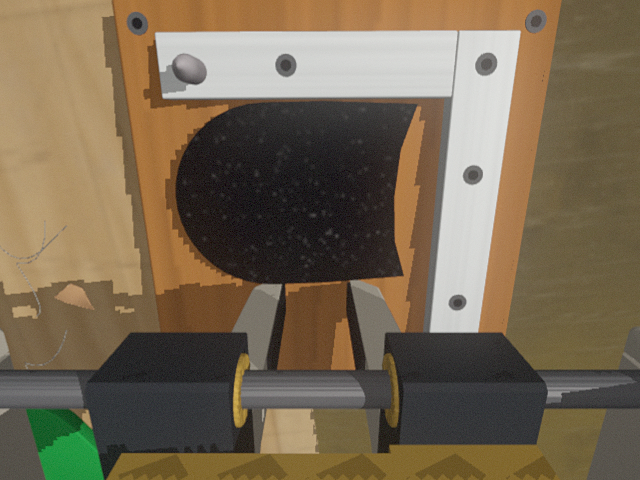

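The wrist view shows the heel pushed almost to the left rail, with its upper side at row 101 and the rail edge at row 97. It is square, and there is a gap to the far rail at column 440.

Call:
servo_tool(plan="0.001 0 0 0;0.002 0 0 0;0.003 0 0 0;0.004 0 0 0;0.004 0 0 0;0.004 0 0 0")

```text
t: 5.55
tool_pos: [0.5421, -0.1598, 0.0344]
orientation: [2.342, 2.092, -0.002]
force: [-1.0, -7.1, -0.1]
opening: 0.0301
gripper_force: 3.5
```

Call:
servo_tool(plan="0.001 0 0 0;0.001 0 0 0;0.002 0 0 0;0.002 0 0 0;0.002 0 0 0")

```text
t: 5.97
tool_pos: [0.5423, -0.1595, 0.0348]
orientation: [2.34, 2.09, -0.004]
force: [-2.3, -13.5, -0.1]
opening: 0.0302
gripper_force: 7.0
```

```bash
python3 -c "
from jig import *
injig()"
```

```text
t 5.97 jig xy mm [ -7.5 -32.9] z 34.8 tooly ang rel jig -0.16 F [ -2.3 -13.5  -0.1] open 0.0302
```

Call:
servo_tool(plan="-0.01 0 0 0;-0.02 0 0 0;-0.02 0 -0.025 0;-0.02 0 -0.045 0;-0.01 -0.02 -0.045 0;0.01 -0.05 -0.045 0;0.03 -0.08 -0.045 0;0.0455 -0.1 -0.045 0;0.0455 -0.1 -0.045 0;0.0455 -0.1 -0.025 0;0.0455 -0.1 -0.008 0;0.0455 -0.1 -0.001 0", grip=1, grip_force=10)

```text
t: 6.97
tool_pos: [0.447, -0.0998, 0.0334]
orientation: [-2.342, -2.092, 0.001]
force: [-0.9, 0.2, -0.6]
opening: 0.0004
gripper_force: 0.0
```

Call:
servo_tool(plan="0 0 0 0;0 0 0 0;0 0 0 0")

```text
t: 7.22
tool_pos: [0.4487, -0.1004, 0.036]
orientation: [2.343, 2.092, 0.001]
force: [0.8, -0.7, 0.2]
opening: 0.0007
gripper_force: 0.0
```

```bash
python3 -c "
from jig import *
injig()"
```

```text
t 7.22 jig xy mm [-107.1   15.6] z 36.0 tooly ang rel jig -0.17 F [ 0.8 -0.7  0.2] open 0.0007
```

Call:
servo_tool(plan="0 0.003 0.001 0;0 0.006 0.001 0;0 0.009 0.001 0;0 0.012 0.001 0;0 0.015 0.001 0;0 0.018 0.001 0;0 0.021 0.001 0;0 0.023 0.001 0;0 0.025 0.001 0;0 0.027 0.001 0;0 0.029 0.001 0;0 0.029 0.001 0")

```text
t: 8.22
tool_pos: [0.4771, -0.1033, 0.0342]
orientation: [2.343, 2.093, 0.0]
force: [-0.2, -0.2, 0.1]
opening: 0.0008
gripper_force: 0.1
```

Call:
servo_tool(plan="0 0.002 0 0;0 0.003 0 0;0 0.004 0 0;0 0.005 0 0;0 0.005 0 0")

```text
t: 8.63
tool_pos: [0.4819, -0.1039, 0.0341]
orientation: [2.343, 2.093, 0.0]
force: [0.1, -0.3, 0.5]
opening: 0.0006
gripper_force: 0.2
```

```bash
python3 -c "
from jig import *
injig()
c=cam('wrist'); cv2.imwrite('pics/w4.png',c['image'])"
```

```text
t 8.63 jig xy mm [-73.7  15.9] z 34.1 tooly ang rel jig -0.15 F [ 0.1 -0.3  0.5] open 0.0006
```

View pics/w4.png

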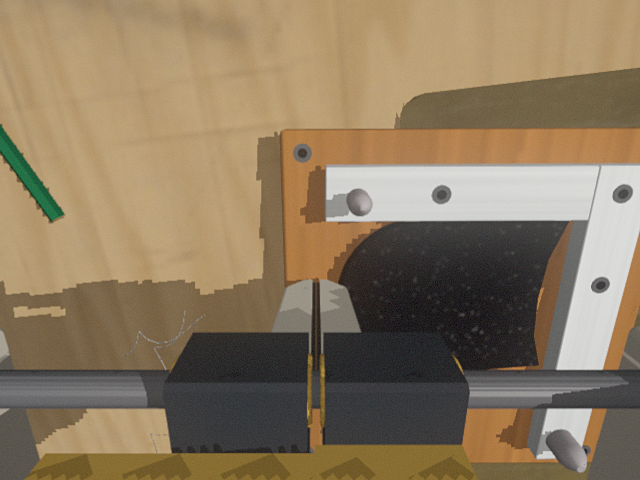

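The heel is in contact at the fingertip, around (345,285), and a gap of several millimetres to the far rail remains at columns 560–580. I'll keep pushing.

Call:
servo_tool(plan="0 0.001 0 0;0 0.002 0 0;0 0.003 0 0;0 0.004 0 0;0 0.005 0 0;0 0.006 0 0;0 0.006 0 0")

```text
t: 9.27
tool_pos: [0.4879, -0.1045, 0.0342]
orientation: [2.343, 2.093, 0.0]
force: [-0.2, 0.2, -0.4]
opening: 0.0007
gripper_force: 0.2
```

Call:
servo_tool(plan="0 0.001 0 0;0 0.002 0 0;0 0.003 0 0;0 0.003 0 0")

```text
t: 9.6
tool_pos: [0.4899, -0.1048, 0.0339]
orientation: [-2.342, -2.092, 0.002]
force: [-5.2, 0.5, 3.3]
opening: 0.0006
gripper_force: 3.1
```

Call:
servo_tool(plan="0 0.001 0 0;0 0.002 0 0;0 0.002 0 0")

```text
t: 9.85
tool_pos: [0.4903, -0.1048, 0.0337]
orientation: [-2.339, -2.09, 0.006]
force: [-14.1, 0.4, 10.8]
opening: 0.0004
gripper_force: 8.7
```

Call:
servo_tool(plan="0 -0.006 0 0;0 -0.014 0 0;0 -0.014 -0.025 0;0 -0.014 -0.05 0;-0.02 0.01 -0.08 0;-0.045 0.035 -0.1 0;-0.065 0.05 -0.12 0;-0.075 0.06 -0.13 0;-0.075 0.06 -0.13 0;-0.075 0.06 -0.13 0;-0.075 0.06 -0.13 0")

```text
t: 10.77
tool_pos: [0.5427, -0.1853, 0.1627]
orientation: [-2.341, -2.092, 0.001]
force: [-0.4, -0.2, 0.8]
opening: 0.0007
gripper_force: 0.0
```

```bash
python3 - <<'E'
from jig import *
import pickle
injig(); c=cam('wrist'); pickle.dump(c,open('c5.pkl','wb')); cv2.imwrite('pics/w5.png',c['image'])
print(proj(c,[[*(J+R.from_euler('z',YAW).as_matrix()[:2,:2]@np.array(p)),z] for p,z in [((.046,.056),.025),((-.07,.056),.025),((.046,-.08),.025),((.056,-.066),.043),((-.056,.066),.043)]]).round(0).tolist())
E
```

```text
t 10.77 jig xy mm [ -4.3 -58.5] z 162.7 tooly ang rel jig -0.14 F [-0.4 -0.2  0.8] open 0.0007
[[387.0, 72.0], [224.0, 73.0], [378.0, 252.0], [396.0, 243.0], [238.0, 53.0]]
```

View pics/w5.png

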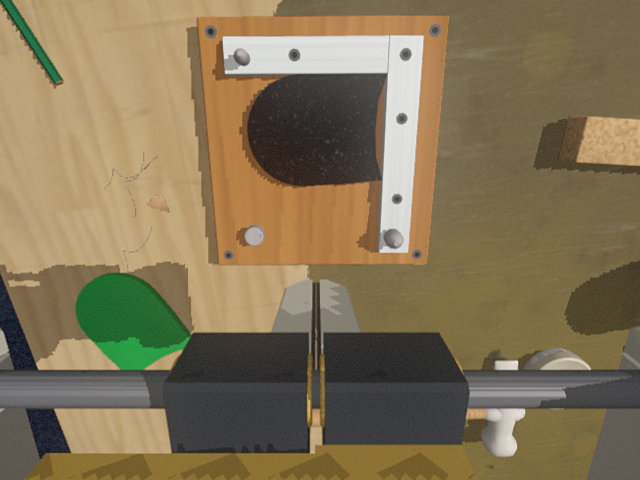

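The heel looks home: its corners meet the far rail at (387,74) and (380,181), and its side runs along the left rail. I'll check that with numbers and refine the jig pose.

```bash
python3 - <<'E'
from jig import *
import pickle
c=pickle.load(open('c5.pkl','rb')); im=c['image']; hsv=cv2.cvtColor(im,cv2.COLOR_BGR2HSV)
m=((hsv[...,1]<40)&(hsv[...,2]>120)).astype(np.uint8)*255; m[:28]=0;m[258:]=0;m[:,:218]=0;m[:,428:]=0
cs,_=cv2.findContours(m,cv2.RETR_EXTERNAL,cv2.CHAIN_APPROX_NONE);k=max(cs,key=cv2.contourArea)
w=onz(c,k.reshape(-1,2),.025)[:,:2]; r=R.from_euler('z',YAW).as_matrix()[:2,:2]; p=(w-J)@r*1e3
def line(sel,ax):
    q=p[sel]; t=1-ax; a=np.polyfit(q[:,t],q[:,ax],1); e=q[:,ax]-np.polyval(a,q[:,t]); q=q[abs(e)<1]; a=np.polyfit(q[:,t],q[:,ax],1); return len(q),np.polyval(a,0).round(2),np.degrees(a[0]).round(2)
x,y=p.T
print('left outer y(80)',line((abs(y-80)<5)&(abs(x)<60),1)); print('left inner y(56)',line((abs(y-56)<5)&(x<30)&(x>-60),1))
print('far outer x(70)',line((abs(x-70)<5)&(abs(y)<70),0)); print('far inner x(46)',line((abs(x-46)<5)&(abs(y+10)<60),0))
print('left end x(-70)',line((abs(x+70)<5)&(y>60)&(y<77),0),'right end y(-80)',line((abs(y+80)<5)&(x>50)&(x<66),1))
h,hm=heel(c,J,YAW,(240,66,390,192)); h*=1e3
q=cv2.convexHull(h.astype(np.float32)).reshape(-1,2); print('heel',q.min(0),q.max(0)); print(cv2.approxPolyDP(q.reshape(-1,1,2),2,True).reshape(-1,2).round(1).tolist())
E
```

```text
left outer y(80) (174, np.float64(79.3), np.float64(-0.02))
left inner y(56) (127, np.float64(55.63), np.float64(-0.18))
far outer x(70) (190, np.float64(69.4), np.float64(-0.08))
far inner x(46) (159, np.float64(46.2), np.float64(-0.19))
left end x(-70) (27, np.float64(-69.26), np.float64(-0.08)) right end y(-80) (19, np.float64(-79.49), np.float64(-0.1))
heel [-55.84786  -23.983757] [27.019539 50.68648 ]
[[-43.79999923706055, 44.0], [-54.20000076293945, 26.700000762939453], [-55.79999923706055, 11.699999809265137], [-52.79999923706055, -0.8999999761581421], [-46.29999923706055, -10.699999809265137], [-37.400001525878906, -18.399999618530273], [-22.0, -23.899999618530273], [16.299999237060547, -22.5], [21.5, -14.0], [27.0, 7.099999904632568], [25.200000762939453, 18.700000762939453], [18.200000762939453, 29.299999237060547], [-14.0, 47.29999923706055], [-33.400001525878906, 50.70000076293945]]
```

The heel is home to about 1 mm and the jig frame is confirmed. Next is the plate.

Call:
servo_tool(plan="0.03 -0.004 -0.005 -2;0.065 -0.009 -0.01 -5;0.1 -0.014 -0.01 -8;0.14 -0.02 -0.01 -11;0.18 -0.025 -0.01 -14;0.22 -0.031 -0.01 -17;0.26 -0.036 -0.01 -20;0.3 -0.042 0 -22;0.34 -0.048 0.01 -24;0.38 -0.053 0.02 -26;0.415 -0.058 0.03 -27;0.4388 -0.0614 0.04 -27.15", grip=-0.3)

```text
t: 11.82
tool_pos: [0.5295, 0.2601, 0.1224]
orientation: [-1.78, -2.587, 0.002]
force: [0.9, -0.9, 0.2]
opening: 0.0602
gripper_force: 0.0
```

Call:
servo_tool(plan="0 0 0 0;0 0 0 0;0 0 0 0")

```text
t: 12.07
tool_pos: [0.531, 0.2564, 0.1233]
orientation: [-1.784, -2.585, 0.003]
force: [-1.0, -0.2, 0.5]
opening: 0.0603
gripper_force: 0.0
```

```bash
cat >> jig.py <<'E'
def delta(x,y,z,ang,rep=True):
    s=status.read_state(); M=R.from_rotvec(s['orientation']).as_matrix(); d=M.T@(np.array([x,y,z])-s['tool_pos'])
    print('t',round(s['t'],2),'pos',np.array(s['tool_pos']).round(4),'F',np.array(s['force']).round(1),'open',round(s['opening'],4),'delta tool',d.round(4),'turn',round(float(np.degrees(np.arctan2(M[1,1],M[0,1]))-ang),2),'tilt',M[2].round(4))
E
python3 -c "
from jig import *
delta(.531,.2576,.036,20.75)"
```

```text
t 12.07 pos [0.531  0.2564 0.1233] F [-1.  -0.2  0.5] open 0.0603 delta tool [0.0012 0.0006 0.0873] turn 0.01 tilt [-4.0e-04 -1.7e-03 -1.0e+00]
```

Call:
servo_tool(plan="0.001 0 0.015 0;0.001 0 0.035 0;0.001 0 0.055 0;0.001 0 0.07 0;0.001 0 0.08 0;0.001 0 0.085 0;0.001 0 0.087 0;0.001 0 0.087 0")

```text
t: 12.73
tool_pos: [0.5321, 0.2571, 0.0375]
orientation: [1.787, 2.584, 0.0]
force: [-0.1, -1.1, 0.3]
opening: 0.0604
gripper_force: 0.0
```

Call:
servo_tool(plan="0 0 0 0;0 0 0 0;0 0 0 0;0 0 0 0;0 0 0 0;0 0 0 0", grip=1, grip_force=45)

```text
t: 13.23
tool_pos: [0.5319, 0.2576, 0.0373]
orientation: [1.786, 2.584, 0.0]
force: [1.2, -0.2, -0.9]
opening: 0.0253
gripper_force: 0.0
```

```bash
python3 -c "
from jig import *
delta(.531,.2576,.036,20.75)"
```

```text
t 13.23 pos [0.5319 0.2576 0.0373] F [ 1.2 -0.2 -0.9] open 0.0253 delta tool [ 0.0003 -0.0009  0.0013] turn -0.04 tilt [-0.e+00  3.e-04 -1.e+00]
```

Still closing. I'll wait, then lift slowly.

Call:
servo_tool(plan="0 0 0 0;0 0 0 0;0 0 0 0;0 0 0 0;0 0 0 0;0 0 0 0")

```text
t: 13.73
tool_pos: [0.5318, 0.2576, 0.0372]
orientation: [-1.786, -2.584, -0.0]
force: [0.2, -0.1, 0.2]
opening: 0.0135
gripper_force: 45.0
```

Call:
servo_tool(plan="0 0 -0.002 0;0 0 -0.006 0;0 0 -0.012 0;0 0 -0.02 0;0 0 -0.03 0;0 0 -0.04 0;0 0 -0.052 0;0 0 -0.064 0;0 0 -0.074 0;0 0 -0.08 0;0 0 -0.08 0;0 0 -0.08 0")

```text
t: 14.73
tool_pos: [0.5321, 0.2576, 0.1176]
orientation: [1.786, 2.584, 0.001]
force: [0.0, -0.3, -4.0]
opening: 0.0135
gripper_force: 45.0
```

```bash
python3 - <<'E'
from jig import *
import pickle
delta(J[0],J[1],.1,np.degrees(YAW)); c=cam('wrist'); pickle.dump(c,open('c6.pkl','wb')); cv2.imwrite('pics/w6.png',c['image'])
E
```

```text
t 14.73 pos [0.5321 0.2576 0.1176] F [ 0.  -0.3 -4. ] open 0.0135 delta tool [-0.368  -0.1162  0.0175] turn 27.0 tilt [-0.e+00  9.e-04 -1.e+00]
```

View pics/w6.png

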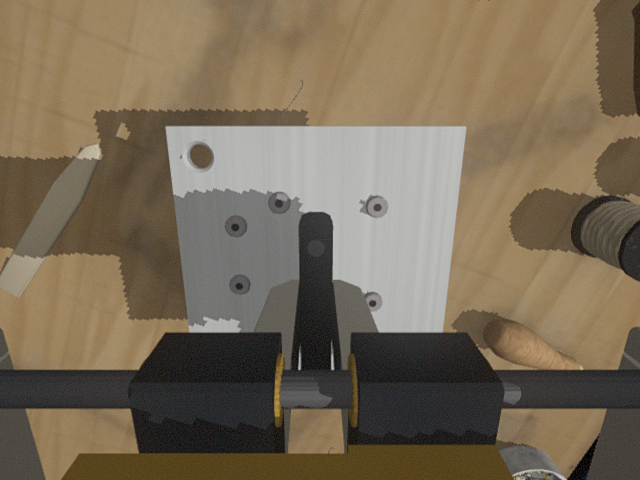

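The plate hangs level in the grip, with its far edge horizontal at row 127, its small hole at (200,156) and the bar centred at column 316. I'll check how it sits in the hand.

```bash
python3 - <<'E'
from jig import *
import pickle
c=pickle.load(open('c6.pkl','rb')); s=status.read_state(); im=c['image']; hsv=cv2.cvtColor(im,cv2.COLOR_BGR2HSV)
M=R.from_rotvec(s['orientation']).as_matrix()
b=(hsv[140:175,185:216,1]>45).astype(np.uint8); n,l,st,ce=cv2.connectedComponentsWithStats(b); i=1+np.argmax(st[1:,4]); px=ce[i]+[185,140]
z=s['tool_pos'][2]-.0312
P=onz(c,[px,(166,127),(466,127)],z-np.array(0)); P=(P-s['tool_pos'])@M
print(px,st[i],(P*1e3).round(1).tolist(),'expect hole (66,-56) corners (80,-70),(80,70)')
E
```

```text
[200.63867684 155.68447837] [  5   4  22  24 393] [[66.5, -55.0, 31.2], [79.6, -69.9, 31.2], [79.6, 70.1, 31.2]] expect hole (66,-56) corners (80,-70),(80,70)
```

The grasp is centred to within 1 mm, so I'll carry the plate over the jig.

Call:
servo_tool(plan="-0.008 -0.003 0 0.5;-0.022 -0.007 0 2;-0.042 -0.013 0 3.5;-0.065 -0.021 0 5;-0.09 -0.028 0 7;-0.117 -0.037 0 9;-0.145 -0.046 0 11;-0.173 -0.055 0 13;-0.2 -0.063 0 15;-0.228 -0.072 0 17;-0.255 -0.08 0 19;-0.28 -0.088 0 21")

```text
t: 15.78
tool_pos: [0.5475, -0.0384, 0.1165]
orientation: [-2.232, -2.211, 0.002]
force: [0.7, 0.6, -4.9]
opening: 0.0134
gripper_force: 45.0
```

```bash
python3 -c "
from jig import *
delta(J[0],J[1],.1,np.degrees(YAW))"
```

```text
t 15.78 pos [ 0.5475 -0.0384  0.1165] F [ 0.7  0.6 -4.9] open 0.0134 delta tool [-0.0892  0.0068  0.0166] turn 5.76 tilt [-5.e-04 -1.e-03 -1.e+00]
```

Call:
servo_tool(plan="-0.02 0.0015 0 1.5;-0.04 0.003 0 3;-0.057 0.004 0 4.5;-0.071 0.005 0 5.5;-0.081 0.006 0 6;-0.087 0.0065 0 6;-0.0885 0.0065 0 6;-0.0885 0.0065 0 6;-0.0885 0.0065 0 6;-0.0885 0.0065 0 6")

```text
t: 16.62
tool_pos: [0.5545, -0.1232, 0.1171]
orientation: [-2.339, -2.097, -0.0]
force: [0.4, -0.7, -4.6]
opening: 0.0137
gripper_force: 45.0
```

```bash
python3 -c "
from jig import *
delta(J[0],J[1],.085,np.degrees(YAW))"
```

```text
t 16.62 pos [ 0.5545 -0.1232  0.1171] F [ 0.4 -0.7 -4.6] open 0.0137 delta tool [-0.0046 -0.0006  0.0321] turn 0.06 tilt [ 3.e-04 -2.e-04 -1.e+00]
```

Call:
servo_tool(plan="-0.002 -0.0003 0.004 0;-0.0046 -0.0006 0.012 0;-0.0046 -0.0006 0.02 0;-0.0046 -0.0006 0.027 0;-0.0046 -0.0006 0.031 0;-0.0046 -0.0006 0.032 0;-0.0046 -0.0006 0.032 0;-0.0046 -0.0006 0.032 0")

```text
t: 17.28
tool_pos: [0.5535, -0.1285, 0.0852]
orientation: [2.34, 2.096, 0.0]
force: [-0.1, -0.1, -3.6]
opening: 0.0136
gripper_force: 45.0
```

```bash
python3 - <<'E'
from jig import *
import pickle
delta(J[0],J[1],.085,np.degrees(YAW)); c=cam('wrist'); pickle.dump(c,open('c7.pkl','wb')); cv2.imwrite('pics/w7.png',c['image'])
delta(J[0],J[1],.085,np.degrees(YAW)); c=cam('side'); cv2.imwrite('pics/s7.png',cv2.resize(c['image'][190:310,230:430],None,fx=4,fy=4,interpolation=cv2.INTER_CUBIC))
delta(J[0],J[1],.085,np.degrees(YAW))
E
```

```text
t 17.28 pos [ 0.5535 -0.1285  0.0852] F [-0.1 -0.1 -3.6] open 0.0136 delta tool [ 0.0008 -0.0002  0.0002] turn 0.0 tilt [-0.e+00  1.e-04 -1.e+00]
t 17.33 pos [ 0.5537 -0.1286  0.0855] F [-0.2  0.2 -3.8] open 0.0137 delta tool [ 0.0009 -0.0004  0.0005] turn 0.0 tilt [-1.e-04  6.e-04 -1.e+00]
t 17.38 pos [ 0.5538 -0.1286  0.0857] F [-0.4  0.1 -4.6] open 0.0135 delta tool [ 0.0009 -0.0005  0.0007] turn -0.0 tilt [-2.e-04  9.e-04 -1.e+00]
```

View pics/w7.png

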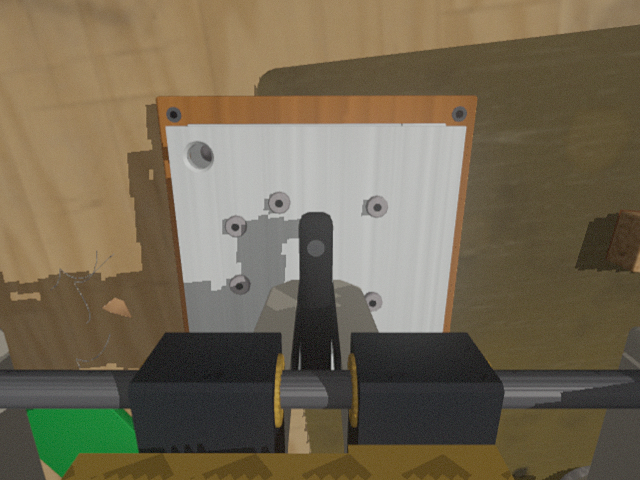

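The small pin's tip shows inside the hole at about (205,155), and the base's left edge is at row 97 with corners at (158,97) and (476,97). I'll compare these with the predicted pixels.

```bash
python3 - <<'E'
from jig import *
import pickle
c=pickle.load(open('c7.pkl','rb')); r=R.from_euler('z',YAW).as_matrix()[:2,:2]
w=lambda x,y,z:[*(J+r@np.array([x,y])/1e3),z/1e3]
print(proj(c,[w(-90,95,15),w(90,95,15),w(-56,66,43),w(-56,66,35),w(-56,66,53.5)]).round(1).tolist())
i=c['image'][135:178,180:222].astype(int).sum(2)//3
for row in i[::3,::3]: print(*[f'{v:3d}' for v in row])
E
```

```text
[[152.9, 94.5], [479.3, 94.4], [204.7, 152.6], [209.1, 151.3], [198.4, 154.6]]
178 187 179 179 184 188 185 184 180 183 184 181 183 182
181 184 182 181 183 188 187 185 181 184 185 181 184 184
178 184 180 182 174 151 141 167 181 183 186 180 182 184
180 182 177 151 134 115 122 121 102 160 186 180 180 182
180 179 164 149 111 123 122 101  96  99 171 180 181 184
177 178 172 120 122 126 122  87  99  98 102 181 184 184
181 181 174 119 121 119 122  86  89  89  75 164 185 180
180 187 179 131 121 121 121 110  67  74  70 126 182 184
177 190 197 147 118 121 128 123  95  61  62 134 184 182
183 180 200 167 138 122 119 122 121 124 113 167 185 183
180 180 195 201 161 142 121 120 122 123 148 184 181 184
180 181 183 192 195 178 154 144 147 163 175 185 182 181
180 182 182 182 184 194 190 184 176 181 184 186 181 183
180 180 184 182 182 187 184 185 185 183 185 184 183 184
181 181 185 180 182 185 186 186 184 183 185 185 182 184
```

Call:
servo_tool(plan="0.0008 -0.0003 0 0;0.0008 -0.0003 0.001 0;0.0008 -0.0003 0.002 0;0.0008 -0.0003 0.0035 0;0.0008 -0.0003 0.005 0;0.0008 -0.0003 0.0065 0;0.0008 -0.0003 0.008 0;0.0008 -0.0003 0.0095 0;0.0008 -0.0003 0.011 0;0.0008 -0.0003 0.012 0;0.0008 -0.0003 0.012 0")

```text
t: 18.3
tool_pos: [0.553, -0.1277, 0.0727]
orientation: [-2.34, -2.096, 0.0]
force: [0.2, -0.0, -3.9]
opening: 0.0134
gripper_force: 45.0
```

```bash
python3 -c "
from jig import *
delta(J[0],J[1],.0622,np.degrees(YAW))"
```

```text
t 18.3 pos [ 0.553  -0.1277  0.0727] F [ 0.2 -0.  -3.9] open 0.0134 delta tool [0.     0.0004 0.0105] turn -0.0 tilt [ 1.e-04 -5.e-04 -1.e+00]
```

Underside is about 35 mm up and there is no contact force. I'll keep lowering.

Call:
servo_tool(plan="0 0.0002 0.001 0;0 0.0002 0.002 0;0 0.0002 0.003 0;0 0.0002 0.004 0;0 0.0002 0.005 0;0 0.0002 0.006 0;0 0.0002 0.006 0")

```text
t: 18.88
tool_pos: [0.5533, -0.1277, 0.0669]
orientation: [-2.34, -2.096, 0.0]
force: [-0.3, -0.4, -4.0]
opening: 0.0135
gripper_force: 45.0
```

Call:
servo_tool(plan="0 0 0.001 0;0 0 0.002 0;0 0 0.003 0;0 0 0.004 0;0 0 0.004 0")

```text
t: 19.3
tool_pos: [0.5532, -0.1277, 0.0628]
orientation: [-2.34, -2.096, 0.0]
force: [-0.6, 0.3, -3.8]
opening: 0.0136
gripper_force: 45.0
```

```bash
python3 -c "
from jig import *
delta(J[0],J[1],.0622,np.degrees(YAW))"
```

```text
t 19.3 pos [ 0.5532 -0.1277  0.0628] F [-0.6  0.3 -3.8] open 0.0136 delta tool [0.     0.0002 0.0006] turn 0.0 tilt [ 0.e+00 -3.e-04 -1.e+00]
```

Call:
servo_tool(plan="0 0 0.0005 0;0 0 0.001 0;0 0 0.001 0;0 0 0.001 0")

```text
t: 19.63
tool_pos: [0.5534, -0.1277, 0.0621]
orientation: [2.34, 2.096, -0.0]
force: [-1.2, -0.4, -3.5]
opening: 0.0137
gripper_force: 45.0
```

Call:
servo_tool(plan="0 0 0.0003 0;0 0 0.0006 0;0 0 0.0006 0;0 0 0.0006 0")

```text
t: 19.97
tool_pos: [0.5534, -0.1278, 0.0622]
orientation: [2.34, 2.096, -0.0]
force: [-5.6, 1.0, 5.3]
opening: 0.0138
gripper_force: 45.0
```

The plate is seated: z is 62.2 mm as computed, and the wrist force has reversed to +5 N. I'll release it.

Call:
servo_tool(plan="0 0 0 0;0 0 0 0;0 0 0 0;0 0 0 0;0 0 0 0;0 0 0 0;0 0 0 0;0 0 0 0", grip=-0.1)

```text
t: 20.63
tool_pos: [0.5534, -0.1277, 0.0615]
orientation: [2.34, 2.096, -0.0]
force: [0.3, 0.1, -0.3]
opening: 0.0508
gripper_force: 0.0
```

Call:
servo_tool(plan="0 0 -0.003 0;0 0 -0.01 0;0 0 -0.02 0;0 0 -0.035 0;0 0 -0.055 0;0 0 -0.08 0;-0.02 0 -0.11 0;-0.04 0 -0.135 0;-0.06 0 -0.15 0;-0.07 0 -0.16 0;-0.07 0 -0.16 0;-0.07 0 -0.16 0")

```text
t: 21.63
tool_pos: [0.5458, -0.1973, 0.2218]
orientation: [2.341, 2.094, 0.001]
force: [-0.4, -0.3, -0.4]
opening: 0.0507
gripper_force: 0.0
```

```bash
python3 - <<'E'
from jig import *
import pickle
injig(); c=cam('wrist'); pickle.dump(c,open('c8.pkl','wb')); cv2.imwrite('pics/w8.png',c['image'])
r=R.from_euler('z',YAW).as_matrix()[:2,:2]; w=lambda x,y,z:[*(J+r@np.array([x,y])/1e3),z/1e3]
print(proj(c,[w(-56,66,43),w(56,-66,43)]).round(1),proj(c,[w(-70,80,31),w(70,80,31),w(70,-80,31),w(-70,-80,31)]).round(1).tolist())
im=c['image'];hsv=cv2.cvtColor(im,cv2.COLOR_BGR2HSV); m=((hsv[...,1]<40)&(hsv[...,2]>90)).astype(np.uint8)*255; m[270:]=0
q=quad(m); W=onz(c,q,.031)[:,:2]; print(q.tolist(),((W-J)@r*1e3).round(1).tolist())
E
```

```text
t 21.63 jig xy mm [  0.1 -70.1] z 221.8 tooly ang rel jig -0.07 F [-0.4 -0.3 -0.4] open 0.0507
[[245.6  49.2]
 [378.  210.1]] [[230.2, 32.9], [401.4, 32.6], [390.0, 221.5], [242.0, 221.7]]
[[400, 34], [389, 221], [242, 222], [230, 34]] [[68.9, 79.0], [69.0, -79.5], [-70.1, -80.3], [-70.2, 79.2]]
```

View pics/w8.png

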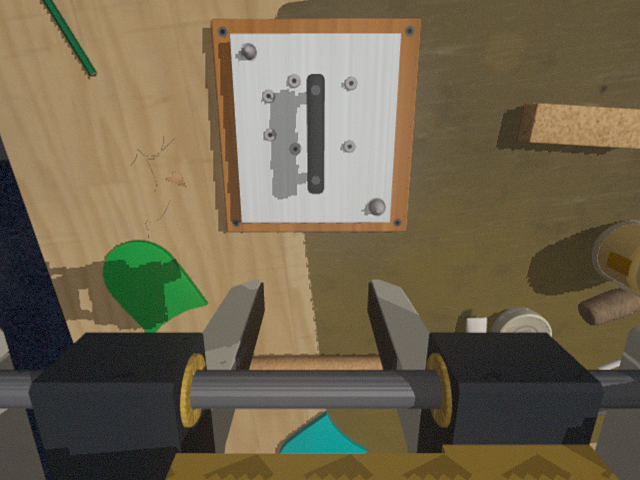

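Both pins stand through their holes, at (248,51) and (376,207). The measured plate corners match a seated plate to about 1 mm, so it is flat, and the robot is clear. I'm handing it in.

```bash
python3 -c "
from plant import robot
print(robot.close_job())"
```

```text
the job is handed in; nothing more can be done
None
```

I slid the heel home into the corner of the rails (within about 1 mm when last seen, before the plate covered it), seated the drill plate flat over both pins and released it, and handed the job in at about 22 s; no verdict came back.

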